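Rub down the mould seam of a cast porcelain vase

ROBOT

A 6-joint arm with a two-finger parallel gripper is mounted at the origin on the work surface. World frame = base frame: x ahead of the robot, y to its left, z up, the work surface at z = 0. Lengths are in m, angles in rad, forces in N, time in s.
With the tool pointing down it reaches from about 0.35 to 0.85 m from the base axis. Payload 8.1 kg.
Tool frame: the origin (TCP) lies at the very end of the fingers, on their centre line; the grasp point (between the pads) lies robot.hold_point_z behind it (robot.hold_point_z is the distance from the TCP to the grasp point, in m); z points along the fingers, y is the direction in which the jaws open and shut (so a half turn about z gives the same grasp; the last joint's range is limited). The gripper opens to 93 mm and grips with 3 to 60 N. Pads are 15 mm wide; open, the fingers measure 128 mm over their backs; the gripper's body (75 mm by 188 mm) begins 65 mm behind the grasp point.
Start: joints at [1.245, 0.13, 1.488, -0, 1.523, -0.085], TCP at [0.143, 0.583, 0.219] pointing down, gripper open.
Joint ranges: [-2.96, 2.96], [-0.89, 2.26], [0.02, 2.5], [-1.34, 4.48], [0, 2.73], [-2.66, 2.66]. Speed limits (rad/s): [2.39, 2.39, 2.79, 3.14, 3.14, 3.14].

INTERFACE

Orientations are given as a rotation vector (axis times angle).
In Python, from plant import robot, cams gives the robot as it stands. The module is installed in compiled form; this text tells all that it offers.
- The arm moves only by the tool step_arm, never from a script. Its argument "deltas" is a list of rows, each an object with "offset": the shift along the tool's x, y, z in cm, a list of three; "roll": the turn about the tool's z in rad. In form: [{"offset": [x, y, z], "roll": roll}, ...]. A call has 1 to 12 rows; each row shifts and turns the commanded pose from where the row before left it, along the tool's axes as they then stand; what a row does not reach is not made up. A row lasts 1/8 s, in which the tool goes at most 62.5 mm and 10.7 degrees, less where a joint would pass 70% of its speed; a pose out of reach is approached as far as the arm can. A call with a gripper value outside its range is refused whole. "fingers" is the finger opening in cm, from 0 to 9.3, set as the call begins (left out, the last holds). The fingers move at their own pace and stop on an object; "grip_force" is the grip in N (left out, the last holds). Time passes only in rows, so rows that do not move let the fingers close. It gives the time, the measured TCP pose, the force and the opening at its end, in the units of the state.
- robot.read_state(): the state, without advancing time (a new reading comes with each control period).
- cams.read_camera(name): name is "scene" or "top" or "wrist"; returns a dict with "pixels" (400x640x3 uint8, red, green, blue), "fx", "fy", "cx", "cy" (pixels), "extrinsics" (4x4, takes a point from world to camera coordinates). Camera axes: x right, y down, z forward; pixel columns grow to the right and rows downward; lengths in m; the calibration is good to about 2 mm. A picture is of the moment at which its call begins. There is no depth.
- robot.close_job(): hands the job in, once; it reports no verdict.
Trained networks look in a picture, given as the dict that the camera call returned (one of the last four; its "shot" number tells which), for a name from the list of things; names that differ only in an ending like _2 or _b are one class to them, and where a whole thing is asked for, a point or a joint stands for the part that bears it (a point fixed in the world has none). Each returns a list of dicts, best first, with "score" (0 to 1); they miss things now and then, are a little off and sometimes report something else, mostly with a low value. They report only what shows in the picture. A call takes as long as a camera call. They do not tell look-alikes from the thing itself.
- cams.boxes_of(picture, thing): "xy" ([column, row] in pixels, amid what is visible of it).
- cams.silhouettes(picture, thing): "mask" (400x640 bool, what is visible of it) and "xy" ([column, row] in pixels, amid what is visible of it).
- cams.pinpoint(picture, thing): "xy" ([column, row] in pixels: a listed point, or the origin of a listed thing).
The state is a dict: "t": time; "q": joint angles; "dq": joint speeds; "joint_torque": joint torques, N m; "tool_pos": TCP position; "orientation": TCP orientation; "force": force on the tool from outside, world axes, zero at the start; "wrist_torque": the same for the moment, N m; "opening": finger opening in m.
Only numpy, scipy, OpenCV 4.12 (cv2) and the standard library are available. Lean on these libraries where they do the work, as an engineer would, in place of code of your own. Each camera call takes 0.05 s, during which the arm holds its last target. There are 200 camera calls.

TASK

Take the ball-ended tool from the tool rest and rub down the mould seam on top of the lying vase: set the steel ball on the seam at its shoulder end and draw it slowly (two or three centimetres a second) along the seam to the foot, staying on the line and pressing only lightly, so that the vase sinks no more than a few millimetres into its foam. Touch the soft vase with nothing but the tool, then lay the tool back in its own notches in the rest, the same way round, and leave everything else where it is.

Things in the scene. Friction and masses are not known exactly. Their poses are not given: they have to be found in the camera images.
- stylus: Ball-ended tool, 190 mm long, 40 g: straight turned boxwood handle 12 mm thick and 140 mm long, brass ferrule, 4 mm steel stem, steel ball 10 mm across at the end. Lies level in one of the rest's three pairs of notches. Origin on its centre line midway between the rails (46 mm above the table), 80 mm from the handle's butt, 105 mm from the ball's centre; x along the tool towards the ball.
- stylus_ball (a point): Centre of the steel ball (radius 5 mm) at the end of the ball-ended tool.
- rest: Wooden tool rest, fixed: board 115 x 236 x 10 mm with two notched rails 10 mm thick, 84 mm apart, 49 mm high. Notches 70 mm apart, floor 14 mm wide and 40 mm above the table, sloping out to 26 mm at the top. Three tools with like handles lie across the rails, working ends along the rest's +x; which lies in which notch changes. Origin: centre of the underside; y along the rails.
- vase: Unfired porcelain vase lying on its side on foam: 204 mm long, 91 mm at its widest, neck 46 mm, foot 60 mm across. Origin on its axis, 88.5 mm above the table, 100 mm from the foot; x along the axis towards neck and mouth, y across, z up. It cannot slide or roll; pressed from above it sinks straight into the foam, about 1.25 mm per newton, and springs back.
- bed: Ware board and foam slab under the vase, fixed. Ware board 270 x 170 x 12 mm, foam 235 x 145 mm and 45 mm thick on top of it. Origin: centre of the board's underside, below the vase's origin; x as the vase's.
- seam_0 (a point): Point on the vase's surface on the seam, at the shoulder end of the seam: +38 mm along the vase's x axis, 41.9 mm above its axis. The seam is a raised grey line 3 mm wide along the top of the vase, following its smooth outline. The visible seam begins 7 mm nearer to the neck than this point.
- seam_1 (a point): Point on the vase's surface on the seam, on the widest part, neck side: +10 mm along the vase's x axis, 45.5 mm above its axis. The seam is a raised grey line 3 mm wide along the top of the vase, following its smooth outline.
- seam_2 (a point): Point on the vase's surface on the seam, on the widest part, foot side: -20 mm along the vase's x axis, 45.5 mm above its axis. The seam is a raised grey line 3 mm wide along the top of the vase, following its smooth outline.
- seam_3 (a point): Point on the vase's surface on the seam, between belly and foot: -50 mm along the vase's x axis, 42.2 mm above its axis. The seam is a raised grey line 3 mm wide along the top of the vase, following its smooth outline.
- seam_4 (a point): Point on the vase's surface on the seam, at the foot end of the seam: -79 mm along the vase's x axis, 36.3 mm above its axis. The seam is a raised grey line 3 mm wide along the top of the vase, following its smooth outline. The visible seam ends 9 mm farther on, just short of the foot's edge.
- loop_tool: Bystander in the tool rest: same handle, ending in an oval wire loop 26 mm wide. Origin in the middle between the rails, on its centre line.
- wood_knife: Bystander in the tool rest: same handle, ending in a flat wooden blade 13 mm wide. Origin in the middle between the rails, on its centre line.
- tea_cup: Bystander: small white cup, 52 mm across, 42 mm high, on the table between the vase and the tool rest. Origin: centre of its underside.
- sponge: Bystander: yellow sponge block 85 x 120 x 45 mm. Origin: centre of its underside.
- water_dish: Bystander: white porcelain bowl, 110 mm across, 35 mm high. Origin: centre of its underside.
- rib: Bystander: flat boxwood rib, about 90 x 90 mm, 4 mm thick. Origin on its underside.
Not all that is in view belongs to the job. What is shaped like the stylus but orange or turquoise is not meant.

How it is judged:
On the way, in this order (a step that is already met when the one before it is completed fails the run):
1. The ball-ended tool has been lifted out of its notches (height (world z) of stylus above 0.09 m), for 0.1 s.
2. The ball rests on the seam at the shoulder end of the seam: within 9 mm of seam_0 along the vase, within 6 mm across it, touching the vase with more than 0.3 N (x of stylus_ball in the frame of vase between 0.029 and 0.047 m and y of stylus_ball in the frame of vase between -0.006 and 0.006 m and contact force between stylus and vase above 0.3 N), for 0.04 s.
3. The ball rests on the seam on the widest part, neck side: within 7 mm of seam_1 along the vase, within 6 mm across it, touching the vase with more than 0.3 N (x of stylus_ball in the frame of vase between 0.003 and 0.017 m and y of stylus_ball in the frame of vase between -0.006 and 0.006 m and contact force between stylus and vase above 0.3 N), for 0.04 s.
4. The ball rests on the seam on the widest part, foot side: within 7 mm of seam_2 along the vase, within 6 mm across it, touching the vase with more than 0.3 N (x of stylus_ball in the frame of vase between -0.027 and -0.013 m and y of stylus_ball in the frame of vase between -0.006 and 0.006 m and contact force between stylus and vase above 0.3 N), for 0.04 s.
5. The ball rests on the seam between belly and foot: within 7 mm of seam_3 along the vase, within 6 mm across it, touching the vase with more than 0.3 N (x of stylus_ball in the frame of vase between -0.057 and -0.043 m and y of stylus_ball in the frame of vase between -0.006 and 0.006 m and contact force between stylus and vase above 0.3 N), for 0.04 s.
6. The ball rests on the seam at the foot end of the seam: within 9 mm of seam_4 along the vase, within 6 mm across it, touching the vase with more than 0.3 N (x of stylus_ball in the frame of vase between -0.088 and -0.07 m and y of stylus_ball in the frame of vase between -0.006 and 0.006 m and contact force between stylus and vase above 0.3 N), for 0.04 s.
At the end, for the whole second after the job is handed in: The ball-ended tool lies still in the notches it came from, the same way round: its middle within 15 mm and its ball within 20 mm of where they were at the start (distance of stylus from where it was at the start of the episode below 0.015 m and distance of stylus_ball from where it was at the start of the episode below 0.02 m and linear speed of stylus below 0.02 m/s); the robot touches nothing.
It fails at once if The tool touches the vase with the ball more than 12 mm to the side of the seam (contact force between stylus and vase above 0.5 N and (y of stylus_ball in the frame of vase above 0.012 m or y of stylus_ball in the frame of vase below -0.012 m)).
It fails at once if The tool moves faster than 80 mm/s while it touches the vase (contact force between stylus and vase above 0.5 N and linear speed of stylus above 0.08 m/s).
It fails at once if The vase is pressed more than 12 mm down into the foam (distance of seam_2 from where it was at the start of the episode above 0.012 m).
It fails at once if The gripper or the arm touches the vase (contact force between any of the fingers, the arm and vase above 0.5 N).
It fails at once if Another tool or a bystander is moved by more than 25 mm (distance of any of loop_tool, wood_knife, tea_cup, sponge, water_dish, rib from where it was at the start of the episode above 0.025 m).
It also fails if it takes over 64 s, if anything falls off the work surface, if the arm or the gripper's body presses on something with over 40 N, if the wrist force passes 120 N, or if a joint passes its speed limit or range.

## Working session

There is one attempt and no reset: what is moved stays moved. The work goes in short steps, Python scripts to look and compute and a tool call to move; the robot and the scene stay as the last step left them, time stands still between calls to the robot, and variables do not carry over. Pictures are saved under pics/ and viewed, about 8 in all and at most 12, crops included, and the job is handed in when it is done.

Besides the shell and the picture viewer there is one more tool, called after "Emit:" as name(argument=value, ...), one argument or row to a line, values as JSON. step_arm: Moves the arm, as the interface text tells. Its arguments: {"type":"object","properties":{"deltas":{"type":"array"},"fingers":{"type":"number"},"grip_force":{"type":"number"}},"required":["deltas"]}

```bash
mkdir -p pics; cat > h.py <<'E'
import numpy as np, cv2
from plant import robot, cams
from scipy.spatial.transform import Rotation as R
def save(p,n,crop=None,s=1):
    im=p["pixels"][:,:,::-1]
    if crop: a,b,c,d=crop; im=im[b:d,a:c]
    im=cv2.resize(np.ascontiguousarray(im),None,fx=s,fy=s,interpolation=cv2.INTER_CUBIC); cv2.imwrite("pics/"+n,im)
def ray(p,xy):
    E=np.array(p["extrinsics"]);Rm=E[:3,:3];t=E[:3,3]
    o=-Rm.T@t; d=Rm.T@np.array([(xy[0]-p["cx"])/p["fx"],(xy[1]-p["cy"])/p["fy"],1]); return o,d
def atz(p,xy,z):
    o,d=ray(p,xy); return o+d*(z-o[2])/d[2]
def proj(p,X):
    E=np.array(p["extrinsics"]); c=E[:3,:3]@np.array(X)+E[:3,3]; return np.array([p["fx"]*c[0]/c[2]+p["cx"],p["fy"]*c[1]/c[2]+p["cy"]])
def tri(obs):
    A=np.zeros((3,3));b=np.zeros(3);L=[]
    for p,xy in obs:
        o,d=ray(p,xy);d/=np.linalg.norm(d);M=np.eye(3)-np.outer(d,d);A+=M;b+=M@o;L.append((o,d))
    X=np.linalg.solve(A,b); return X,[np.linalg.norm((np.eye(3)-np.outer(d,d))@(X-o)) for o,d in L]
E
python3 - <<'E'
from h import *
np.set_printoptions(precision=4,suppress=True)
s=robot.read_state();print(s,robot.hold_point_z)
P={n:cams.read_camera(n) for n in("top","scene")}
for n,p in P.items():
    o,_=ray(p,(0,0));print(n,o,p["fx"])
zs=dict(stylus=.046,stylus_ball=.046,rest=0,vase=.0885,seam_0=.1304,seam_1=.134,seam_2=.134,seam_3=.1307,seam_4=.1248,loop_tool=.046,wood_knife=.046,tea_cup=0)
for k,z in zs.items():
    for n,p in P.items():
        for r in cams.pinpoint(p,k)[:3]:
            print(k,n,np.round(r["xy"],1),round(r["score"],2),atz(p,r["xy"],z))
im=np.hstack([P["top"]["pixels"],P["scene"]["pixels"]])
save(P["top"],"top.png",s=1.25);save(P["scene"],"scene.png",s=1.25)
E
```

```text
{'t': 0.0, 'q': array([ 1.2446,  0.1311,  1.4893,  0.    ,  1.523 , -0.0854]), 'dq': array([-0.001 ,  0.0039, -0.0001, -0.0003,  0.0013, -0.0001]), 'joint_torque': array([ -0.001 , -55.9849, -49.1753,   0.0766,   0.036 ,  -0.0001]), 'tool_pos': array([0.1429, 0.5821, 0.2176]), 'orientation': array([-0.3773, -3.1185,  0.0028]), 'force': array([ 0.4031, -1.2892, -0.9767]), 'wrist_torque': array([0.081 , 0.0203, 0.0043]), 'opening': 0.09272066129613556} 0.0188
top [ 0.3255 -0.1001  1.2743] 390.6820544041882
scene [ 1.2097 -0.3654  1.0045] 437.70429622419
stylus top [376.6 183.9] 0.74 [ 0.5659 -0.2859  0.046 ]
stylus top [439.1 193.2] 0.58 [ 0.5341 -0.4845  0.046 ]
stylus top [331.1 256.4] 0.47 [ 0.3374 -0.1373  0.046 ]
stylus scene [175.4 275.8] 0.69 [ 0.5689 -0.4945  0.046 ]
stylus scene [287.3 183.7] 0.6 [ 0.3855 -0.1368  0.046 ]
stylus_ball top [368.  153.4] 0.65 [ 0.6668 -0.2611  0.046 ]
stylus_ball top [456.1 167.7] 0.61 [ 0.617 -0.544  0.046]
stylus_ball top [300.2 246. ] 0.5 [ 0.3703 -0.0411  0.046 ]
stylus_ball scene [280.4 277.3] 0.69 [ 0.6712 -0.2551  0.046 ]
stylus_ball scene
[... 1757 characters left out ...]
0.2124 0.1248]
seam_4 top [208.  163.2] 0.86 [0.6183 0.2332 0.1248]
seam_4 scene [424.  168.4] 0.88 [0.5425 0.2137 0.1248]
seam_4 scene [439.5 181.4] 0.86 [0.6003 0.2275 0.1248]
seam_4 scene [451.5 191.2] 0.75 [0.6423 0.2383 0.1248]
loop_tool top [332.1 194.6] 0.56 [ 0.5324 -0.143   0.046 ]
loop_tool scene [300.9 227. ] 0.56 [ 0.5466 -0.1546  0.046 ]
wood_knife top [351.3 190.1] 0.58 [ 0.5464 -0.2045  0.046 ]
wood_knife scene [284.4 236.3] 0.72 [ 0.5586 -0.2057  0.046 ]
wood_knife scene [286.  245.4] 0.37 [ 0.5874 -0.2113  0.046 ]
tea_cup top [216.5 178.2] 0.53 [0.5986 0.2393 0.    ]
tea_cup top [285.3 180.8] 0.45 [0.5879 0.0104 0.    ]
tea_cup scene [359.8 229.6] 0.87 [0.5859 0.0059 0.    ]
```

View pics/top.png

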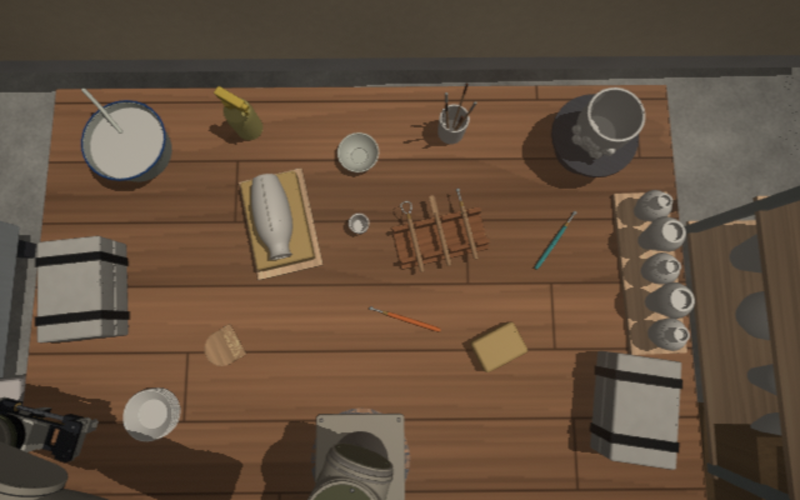

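View pics/scene.png

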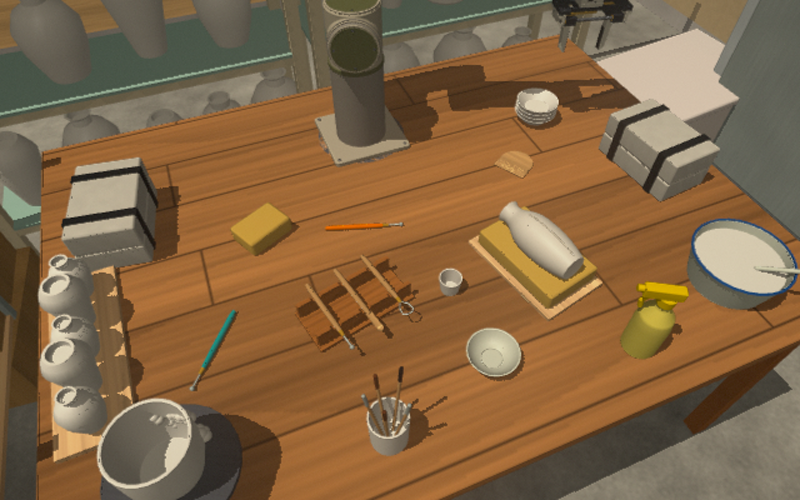

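Candidates for the stylus (top camera, native pixels):
- Wooden tool in the right-hand notches, (377,184).
- Orange look-alike, (331,256), lying on the table.
- Turquoise look-alike, (439,193), lying on the table.
- Wood knife, (351,190), and loop tool, (332,195), in the other notches.

I choose the wooden one at (377,184): it has a thin stem with a small ball and lies in the rest. The vase's neck points towards the robot and its foot points away. I'll check the choice from a hover with the wrist camera.

```bash
cat >> h.py <<'E'
def yaw_y(s):
    M=R.from_rotvec(s["orientation"]).as_matrix(); return np.arctan2(M[1,1],M[0,1])
import json
def plan(pos,yaw,n,start=None,y0=None):
    """rows from present pose to pos with jaw yaw (rad)"""
    s=robot.read_state(); p=np.array(s["tool_pos"]) if start is None else np.array(start); a=yaw_y(s) if y0 is None else y0
    dp=(np.array(pos)-p)/n*100; da=(yaw-a)/n; out=[]
    for i in range(n):
        y=a+i*da; x=np.array([-np.sin(y),np.cos(y)])*-1  # tool x = yaw-... set below
        ey=np.array([np.cos(y),np.sin(y)]); ex=np.array([-np.sin(y),np.cos(y)])
        out.append({"offset":[round(float(v),2) for v in(dp[:2]@ex,dp[:2]@ey,-dp[2])],"roll":round(-da,4)})
    for k in range(0,n,12): print(json.dumps(out[k:k+12]))
E
python3 - <<'E'
from h import *
M=R.from_rotvec(robot.read_state()["orientation"]).as_matrix();print(M.round(3))
a=np.radians(13.9)
g=np.array([.566,-.286])+.015*np.array([np.cos(a),np.sin(a)])
print(g,yaw_y(robot.read_state()))
plan([*g,.20],np.radians(-76.1),24)
E
```

```text
[[-0.971  0.238 -0.   ]
 [ 0.238  0.971 -0.   ]
 [ 0.    -0.    -1.   ]]
[ 0.58056075 -0.28239658] 1.3300453271713708
[{"offset": [-2.63, -3.07, 0.08], "roll": 0.1108}, {"offset": [-2.95, -2.76, 0.08], "roll": 0.1108}, {"offset": [-3.24, -2.41, 0.08], "roll": 0.1108}, {"offset": [-3.49, -2.04, 0.08], "roll": 0.1108}, {"offset": [-3.69, -1.64, 0.08], "roll": 0.1108}, {"offset": [-3.85, -1.22, 0.08], "roll": 0.1108}, {"offset": [-3.96, -0.79, 0.08], "roll": 0.1108}, {"offset": [-4.02, -0.35, 0.08], "roll": 0.1108}, {"offset": [-4.04, 0.1, 0.08], "roll": 0.1108}, {"offset": [-4.0, 0.54, 0.08], "roll": 0.1108}, {"offset": [-3.92, 0.98, 0.08], "roll": 0.1108}, {"offset": [-3.79, 1.41, 0.08], "roll": 0.1108}]
[{"offset": [-3.61, 1.82, 0.08], "roll": 0.1108}, {"offset": [-3.38, 2.21, 0.08], "roll": 0.1108}, {"offset": [-3.12, 2.57, 0.08], "roll": 0.1108}, {"offset": [-2.82, 2.9, 0.08], "roll": 0.1108}, {"offset": [-2.48, 3.19, 0.08], "roll": 0.1108}, {"offset": [-2.11, 3.44, 0.08], "roll": 0.1108}, {"offset": [-1.72, 3.66, 0.08], "roll": 0.1108}, {"offset": [-1.3, 3.82, 0.08], "roll": 0.1108}, {"offset": [-0.87, 3.94, 0.08], "roll": 0.1108}, {"offset": [-0.43, 4.02, 0.08], "roll": 0.1108}, {"offset": [0.02, 4.04, 0.08], "roll": 0.1108}, {"offset": [0.46, 4.01, 0.08], "roll": 0.1108}]
```

Emit:
step_arm(
  deltas=[
    {"offset": [-2.63,-3.07,0.0],"roll": 0.111},
    {"offset": [-2.95,-2.76,0.0],"roll": 0.111},
    {"offset": [-3.24,-2.41,0.0],"roll": 0.111},
    {"offset": [-3.49,-2.04,0.0],"roll": 0.111},
    {"offset": [-3.69,-1.64,0.0],"roll": 0.111},
    {"offset": [-3.85,-1.22,0.0],"roll": 0.111},
    {"offset": [-3.96,-0.79,0.0],"roll": 0.111},
    {"offset": [-4.02,-0.35,0.0],"roll": 0.111},
    {"offset": [-4.04,0.1,0.0],"roll": 0.111},
    {"offset": [-4.0,0.54,0.0],"roll": 0.111},
    {"offset": [-3.92,0.98,0.0],"roll": 0.111},
    {"offset": [-3.79,1.41,0.0],"roll": 0.111},
  ],
  fingers=5,
  grip_force=40,
)

```text
t: 2.8
tool_pos: [0.3618, 0.1486, 0.2189]
orientation: [2.227, 2.215, 0.001]
force: [0.2, -0.5, -0.1]
opening: 0.0501
```

Emit:
step_arm(
  deltas=[
    {"offset": [-3.61,1.82,0.0],"roll": 0.111},
    {"offset": [-3.38,2.21,0.0],"roll": 0.111},
    {"offset": [-3.12,2.57,0.0],"roll": 0.111},
    {"offset": [-2.82,2.9,0.0],"roll": 0.111},
    {"offset": [-2.48,3.19,0.0],"roll": 0.111},
    {"offset": [-2.11,3.44,0.0],"roll": 0.111},
    {"offset": [-1.72,3.66,0.0],"roll": 0.111},
    {"offset": [-1.3,3.82,0.0],"roll": 0.111},
    {"offset": [-0.87,3.94,0.0],"roll": 0.111},
    {"offset": [-0.43,4.02,0.0],"roll": 0.111},
    {"offset": [0.02,4.04,0.0],"roll": 0.111},
    {"offset": [0.46,4.01,0.0],"roll": 0.111},
  ],
)

```text
t: 4.3
tool_pos: [0.5787, -0.285, 0.2186]
orientation: [-3.12, -0.365, -0.0]
force: [1.5, 0.4, -0.7]
opening: 0.0499
```

```bash
python3 - <<'E'
from h import *
np.set_printoptions(precision=4,suppress=True)
p=cams.read_camera("wrist");s=robot.read_state();print(s["tool_pos"],np.degrees(yaw_y(s)),s["force"],s["q"],s["opening"])
print(ray(p,(0,0))[0])
for k,z in dict(stylus=.046,stylus_ball=.046,rest=0).items():
    for r in cams.pinpoint(p,k)[:3]: print(k,np.round(r["xy"],1),round(r["score"],2),atz(p,r["xy"],z))
for k in ("stylus",):
    for r in cams.silhouettes(p,k)[:2]:
        v,u=np.nonzero(r["mask"]);print(r["score"],r["xy"],u.min(),u.max(),v.min(),v.max())
save(p,"w1.png",s=1.25)
E
```

```text
[ 0.5792 -0.289   0.2175] -77.10252415847621 [-4.2775 -0.3089 -0.6901] [-0.5411  0.2575  1.3466 -0.0016  1.5366  0.8046] 0.04989642366543228
[ 0.6561 -0.2653  0.3825]
stylus [482.8 249. ] 0.98 [ 0.5447 -0.4736  0.046 ]
stylus [309.  187.3] 0.87 [ 0.5682 -0.2744  0.046 ]
stylus_ball [309.5  79.1] 0.65 [ 0.6706 -0.2514  0.046 ]
stylus_ball [566.8 190.6] 0.59 [ 0.6267 -0.5337  0.046 ]
stylus_ball [ 83. 279.] 0.4 [ 0.406  -0.0523  0.046 ]
rest [251.6 179.8] 0.95 [ 0.5494 -0.2088  0.    ]
rest [ 63.9 104.5] 0.75 [0.5847 0.0051 0.    ]
0.84 [309.0, 182.0] 306 316 74 258
0.57 [494.7, 241.7] 436 569 190 278
```

View pics/w1.png

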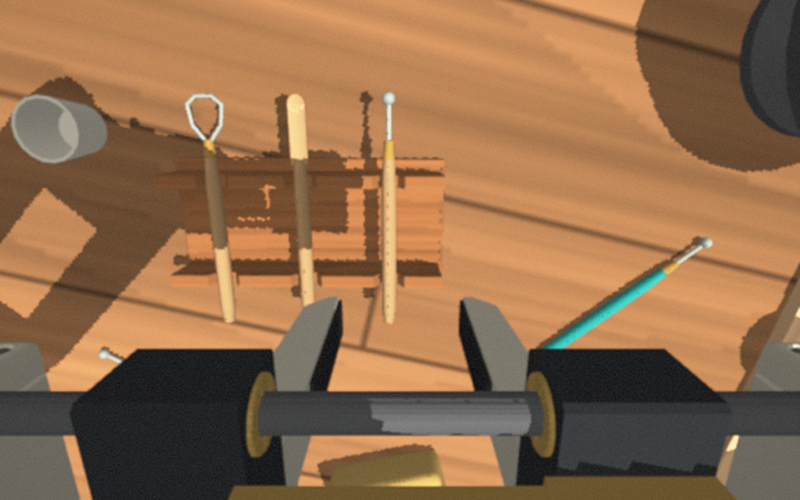

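The wrist picture shows a wooden handle with a stem and steel ball, ball at about (311,79) and butt at (312,257) native, in the notch beside the knife. The turquoise look-alike lies off to the right. Choice confirmed. I'll measure once more, now that the arm is still.

```bash
python3 - <<'E'
from h import *
np.set_printoptions(precision=4,suppress=True)
p=cams.read_camera("wrist");s=robot.read_state();print(s["tool_pos"],np.degrees(yaw_y(s)),s["force"])
for k,z in dict(stylus=.046,stylus_ball=.046).items():
    for r in cams.pinpoint(p,k)[:2]: print(k,np.round(r["xy"],1),round(r["score"],2),atz(p,r["xy"],z))
r=min(cams.silhouettes(p,"stylus"),key=lambda r:abs(r["xy"][0]-311))
m=r["mask"];v,u=np.nonzero(m)
for lo,hi in((72,90),(110,130),(150,170),(180,200),(220,240),(250,259)):
    k=(v>=lo)&(v<hi)
    if k.any(): print(lo,u[k].mean(),v[k].mean(),atz(p,(u[k].mean(),v[k].mean()),.046))
print(v.min(),v.max(),atz(p,(u.mean(),v.min()),.046),atz(p,(u[v>v.max()-4].mean(),v.max()),.046))
t=cams.read_camera("top")
for r in cams.silhouettes(t,"stylus")[:3]:
    v,u=np.nonzero(r["mask"]);i,j=v.argmin(),v.argmax()
    print(r["score"],u[i],v[i],u[j],v[j],atz(t,(u[i],v[i]),.046),atz(t,(u[j],v[j]),.046))
E
```

```text
[ 0.578  -0.283   0.2186] -76.3645343203627 [-0.1808  0.2126 -0.0692]
stylus [309.9 185.2] 0.94 [ 0.5697 -0.2732  0.046 ]
stylus [485.3 251.7] 0.91 [ 0.5425 -0.4757  0.046 ]
stylus_ball [569.7 193. ] 0.9 [ 0.6254 -0.5355  0.046 ]
stylus_ball [312.8  78.8] 0.75 [ 0.6706 -0.2523  0.046 ]
72 313.29059829059827 80.32478632478633 [ 0.6694 -0.253   0.046 ]
110 312.93548387096774 120.53548387096774 [ 0.6334 -0.2612  0.046 ]
150 312.39256198347107 159.5 [ 0.5962 -0.2695  0.046 ]
180 312.5 189.5 [ 0.5659 -0.2768  0.046 ]
220 312.2608695652174 229.7173913043478 [ 0.5226 -0.2869  0.046 ]
250 312.5 253.44736842105263 [ 0.4957 -0.2935  0.046 ]
73 258 [ 0.6755 -0.2509  0.046 ] [ 0.4904 -0.2948  0.046 ]
0.16 211 139 218 208 [0.7192 0.2491 0.046 ] [0.4923 0.2193 0.046 ]
```

Emit:
step_arm(
  deltas=[
    {"offset": [0.2,-0.2,2.5],"roll": 0.005},
    {"offset": [0.2,-0.2,2.5],"roll": 0.004},
    {"offset": [0.2,-0.2,2.5],"roll": 0},
    {"offset": [0.1,-0.2,2.0],"roll": 0},
    {"offset": [0,0,0],"roll": 0},
    {"offset": [0,0,0],"roll": 0},
    {"offset": [0,0,0],"roll": 0},
  ],
)

```text
t: 5.72
tool_pos: [0.584, -0.2749, 0.1253]
orientation: [3.12, 0.357, 0.003]
force: [-0.2, -0.1, -0.3]
opening: 0.0499
```

```bash
python3 - <<'E'
from h import *
np.set_printoptions(precision=4,suppress=True)
p=cams.read_camera("wrist");s=robot.read_state();print(s["tool_pos"],np.degrees(yaw_y(s)),s["force"])
M=R.from_rotvec(s["orientation"]).as_matrix()
for r in cams.silhouettes(p,"stylus")[:2]:
    m=r["mask"];v,u=np.nonzero(m);print(r["score"],r["xy"])
    for lo in range(v.min(),v.max(),25):
        k=(v>=lo)&(v<lo+10)
        if k.any(): print(round(u[k].mean(),1),v[k].mean(),(atz(p,(u[k].mean(),v[k].mean()),.046)-s["tool_pos"])@M)
    print(atz(p,(u.mean(),v.min()),.046),atz(p,(u[v>v.max()-4].mean(),v.max()),.046))
# finger tip projected midline for check
print(proj(p,s["tool_pos"]))
save(p,"w2.png",s=1.25)
E
```

```text
[ 0.5839 -0.2749  0.1251] -76.95310801348366 [ 0.4219  0.1925 -0.6845]
0.75 [316.3, 210.7]
318.5 80.32743362831859 [ 0.0917 -0.0024  0.0793]
318.6 104.63793103448276 [ 0.0758 -0.0024  0.0792]
318.8 130.425 [ 0.0582 -0.0022  0.0792]
318.8 154.57894736842104 [ 0.041  -0.0022  0.0792]
318.5 179.5 [ 0.0225 -0.0024  0.0792]
318.5 204.5 [ 0.0032 -0.0024  0.0791]
318.5 229.5 [-0.0171 -0.0024  0.0791]
319.2 254.38194444444446 [-0.0381 -0.0018  0.0791]
319.0 279.5 [-0.0603 -0.0019  0.079 ]
318.8 304.2888888888889 [-0.0834 -0.0021  0.079 ]
[ 0.6761 -0.2512  0.046 ] [ 0.4951 -0.2934  0.046 ]
0.59 [579.4, 269.1]
636.4 230.8 [-0.0177  0.2436  0.0795]
600.8 254.7835051546392 [-0.0381  0.2209  0.0794]
563.9 279.51145038167937 [-0.0601  0.1962  0.0793]
[ 0.617  -0.4747  0.046 ] [ 0.5554 -0.4766  0.046 ]
[322.1934 254.8447]
```

View pics/w2.png

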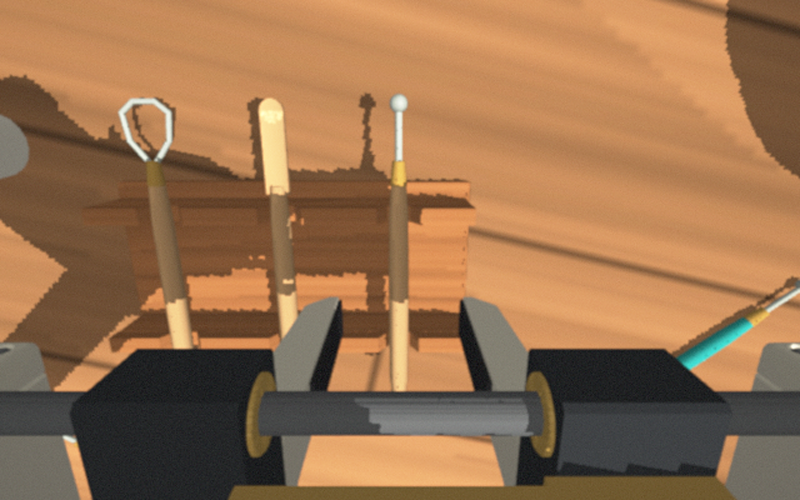

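The picture shows the stylus midway between the open fingertips (tool at column 319, fingertips centred on about 320), parallel to the tool x axis, with the grasp point between the rails. Descending to grip.

Emit:
step_arm(
  deltas=[
    {"offset": [0,-0.1,2.0],"roll": 0},
    {"offset": [0,0,2.0],"roll": 0},
    {"offset": [0,0,2.0],"roll": 0},
    {"offset": [0,0,2.0],"roll": 0},
    {"offset": [0,0,1.8],"roll": 0},
    {"offset": [0,0,0],"roll": 0},
    {"offset": [0,0,0],"roll": 0},
    {"offset": [0,0,0],"roll": 0},
  ],
)

```text
t: 6.82
tool_pos: [0.5838, -0.2738, 0.0269]
orientation: [3.12, 0.357, 0.003]
force: [0.9, 0.6, -0.1]
opening: 0.05
```

Emit:
step_arm(
  deltas=[
    {"offset": [0,0,0],"roll": 0},
    {"offset": [0,0,0],"roll": 0},
    {"offset": [0,0,0],"roll": 0},
    {"offset": [0,0,0],"roll": 0},
    {"offset": [0,0,0],"roll": 0},
    {"offset": [0,0,0],"roll": 0},
    {"offset": [0,0,0],"roll": 0},
    {"offset": [0,0,0],"roll": 0},
  ],
  fingers=0,
  grip_force=45,
)

```text
t: 7.82
tool_pos: [0.5829, -0.2733, 0.0256]
orientation: [-3.121, -0.357, 0.0]
force: [-0.3, -0.4, 0.6]
opening: 0.0108
```

Emit:
step_arm(
  deltas=[
    {"offset": [0,0,-1.0],"roll": 0},
    {"offset": [0,0,-2.0],"roll": 0},
    {"offset": [0,0,-3.0],"roll": 0},
    {"offset": [0,0,-3.0],"roll": 0},
    {"offset": [0,0,-3.0],"roll": 0},
    {"offset": [0,0,-3.0],"roll": 0},
    {"offset": [0,0,-2.5],"roll": 0},
    {"offset": [0,0,0],"roll": 0},
    {"offset": [0,0,0],"roll": 0},
  ],
)

```text
t: 8.95
tool_pos: [0.5827, -0.2732, 0.2003]
orientation: [-3.121, -0.357, 0.0]
force: [-1.3, 0.0, -1.7]
opening: 0.0106
```

```bash
python3 - <<'E'
from h import *
s=robot.read_state();print(s["tool_pos"],np.degrees(yaw_y(s)),s["force"],s["wrist_torque"],s["opening"])
plan([.62,.063,.2],np.radians(12),16)
E
```

```text
[ 0.58271036 -0.27319469  0.2003397 ] -76.94871315122319 [-1.28535871  0.03854705 -1.71030362] [-0.0115932   0.17691221  0.01439397] 0.010564477977112584
[{"offset": [0.7, -1.99, 0.0], "roll": -0.097}, {"offset": [0.89, -1.92, 0.0], "roll": -0.097}, {"offset": [1.07, -1.82, 0.0], "roll": -0.097}, {"offset": [1.24, -1.71, 0.0], "roll": -0.097}, {"offset": [1.4, -1.58, 0.0], "roll": -0.097}, {"offset": [1.55, -1.44, 0.0], "roll": -0.097}, {"offset": [1.68, -1.28, 0.0], "roll": -0.097}, {"offset": [1.8, -1.11, 0.0], "roll": -0.097}, {"offset": [1.9, -0.93, 0.0], "roll": -0.097}, {"offset": [1.98, -0.74, 0.0], "roll": -0.097}, {"offset": [2.04, -0.55, 0.0], "roll": -0.097}, {"offset": [2.09, -0.35, 0.0], "roll": -0.097}]
[{"offset": [2.11, -0.14, 0.0], "roll": -0.097}, {"offset": [2.11, 0.06, 0.0], "roll": -0.097}, {"offset": [2.1, 0.27, 0.0], "roll": -0.097}, {"offset": [2.06, 0.47, 0.0], "roll": -0.097}]
```

Emit:
step_arm(
  deltas=[
    {"offset": [0.7,-1.99,0.0],"roll": -0.097},
    {"offset": [0.89,-1.92,0.0],"roll": -0.097},
    {"offset": [1.07,-1.82,0.0],"roll": -0.097},
    {"offset": [1.24,-1.71,0.0],"roll": -0.097},
    {"offset": [1.4,-1.58,0.0],"roll": -0.097},
    {"offset": [1.55,-1.44,0.0],"roll": -0.097},
    {"offset": [1.68,-1.28,0.0],"roll": -0.097},
    {"offset": [1.8,-1.11,0.0],"roll": -0.097},
    {"offset": [1.9,-0.93,0.0],"roll": -0.097},
    {"offset": [1.98,-0.74,0.0],"roll": -0.097},
    {"offset": [2.04,-0.55,0.0],"roll": -0.097},
    {"offset": [2.09,-0.35,0.0],"roll": -0.097},
  ],
)

```text
t: 10.45
tool_pos: [0.6098, -0.0204, 0.1986]
orientation: [-2.406, -2.016, 0.003]
force: [-0.8, -0.4, -0.3]
opening: 0.0106
```

Emit:
step_arm(
  deltas=[
    {"offset": [2.11,-0.14,0.0],"roll": -0.097},
    {"offset": [2.11,0.06,0.0],"roll": -0.097},
    {"offset": [2.1,0.27,0.0],"roll": -0.097},
    {"offset": [2.06,0.47,0.0],"roll": -0.097},
    {"offset": [0,0,0],"roll": 0},
    {"offset": [0,0,0],"roll": 0},
    {"offset": [0,0,0],"roll": 0},
  ],
)

```text
t: 11.32
tool_pos: [0.6201, 0.0619, 0.2002]
orientation: [-1.98, -2.439, 0.001]
force: [0.3, 0.1, -0.3]
opening: 0.0108
```

```bash
python3 - <<'E'
from h import *
np.set_printoptions(precision=4,suppress=True)
p=cams.read_camera("wrist");s=robot.read_state();print(s["tool_pos"],np.degrees(yaw_y(s)),s["force"])
M=R.from_rotvec(s["orientation"]).as_matrix()
for k,z in dict(vase=.0885,seam_0=.1304,bed=0.).items():
    for r in cams.pinpoint(p,k)[:6]: print(k,np.round(r["xy"],1),round(r["score"],2),atz(p,r["xy"],z))
r=cams.silhouettes(p,"vase")[0];v,u=np.nonzero(r["mask"]);print(r["score"],r["xy"],u.min(),u.max(),v.min(),v.max())
for r in cams.pinpoint(p,"stylus_ball")[:2]: print("ball",r["xy"],r["score"],(atz(p,r["xy"],s["tool_pos"][2]+.0188)-s["tool_pos"])@M)
save(p,"w3.png",s=1.25)
E
```

```text
[0.6202 0.0619 0.2004] 11.870762019126651 [ 0.361  -0.7448 -0.8015]
vase [319.1  71.9] 0.4 [0.5985 0.1601 0.0885]
bed [332.6  23.3] 0.83 [0.6005 0.2123 0.    ]
0.62 [336.4, 22.6] 177 485 0 61
```

View pics/w3.png

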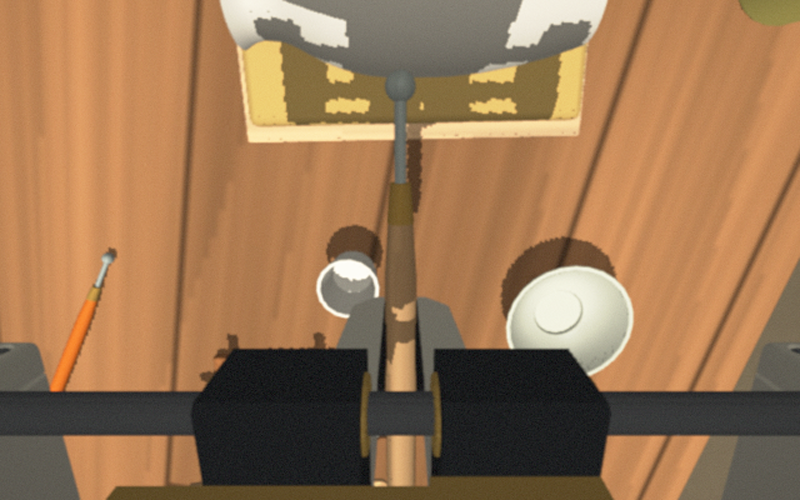

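The view shows only the near edge of the vase along the top; the held ball is at native (320,68), tool straight in the jaws. I need to go forward to see the seam.

Emit:
step_arm(
  deltas=[
    {"offset": [1.5,0,-0.5],"roll": 0},
    {"offset": [3,0,-0.5],"roll": 0},
    {"offset": [3,0,-0.5],"roll": 0},
    {"offset": [2.0,0,-0.5],"roll": 0},
    {"offset": [0,0,0],"roll": 0},
    {"offset": [0,0,0],"roll": 0},
    {"offset": [0,0,0],"roll": 0},
  ],
)

```text
t: 12.5
tool_pos: [0.6006, 0.1548, 0.2203]
orientation: [-1.979, -2.44, 0.001]
force: [0.2, -0.2, -0.8]
opening: 0.0105
```

```bash
python3 - <<'E'
from h import *
np.set_printoptions(precision=4,suppress=True)
p=cams.read_camera("wrist");s=robot.read_state();print(s["tool_pos"],np.degrees(yaw_y(s)),s["force"])
print(ray(p,(0,0))[0], p["fx"],p["cx"],p["cy"])
np.savez("w4.npz",**{k:np.array(p[k]) for k in("pixels","fx","fy","cx","cy","extrinsics")},pos=s["tool_pos"],ori=s["orientation"])
M=R.from_rotvec(s["orientation"]).as_matrix()
for k,z in dict(vase=.0885,seam_0=.1304,bed=0.).items():
    for r in cams.pinpoint(p,k)[:6]: print(k,np.round(r["xy"],1),round(r["score"],2),atz(p,r["xy"],z))
for r in cams.pinpoint(p,"stylus_ball")[:2]: print("ball",r["xy"],r["score"],(atz(p,r["xy"],s["tool_pos"][2]+.0188)-s["tool_pos"])@M)
save(p,"w4.png",s=1.25)
E
```

```text
[0.6006 0.1548 0.2203] 11.90970331176258 [ 0.3277 -0.0165 -0.3549]
[0.5843 0.234  0.3842] 337.9182821516077 320.1768175616328 199.24141165263904
vase [329.3 124. ] 0.78 [0.5959 0.2152 0.0885]
seam_0 [358.6 130.7] 0.95 [0.6164 0.2177 0.1304]
seam_0 [277.7 131.9] 0.85 [0.5581 0.2043 0.1304]
seam_0 [397.2 126.5] 0.82 [0.6435 0.2265 0.1304]
seam_0 [320.8 132.1] 0.75 [0.5893 0.2108 0.1304]
seam_0 [435.9 125.5] 0.73 [0.6711 0.2332 0.1304]
seam_0 [316.1 296.4] 0.58 [0.6144 0.0743 0.1304]
bed [327.8 122.8] 0.76 [0.5974 0.2105 0.    ]
ball [319.6, 74.1] 0.84 [ 0.0904 -0.0001 -0.0188]
ball [111.4, 273.9] 0.79 [ 0.     -0.0999 -0.0187]
```

View pics/w4.png

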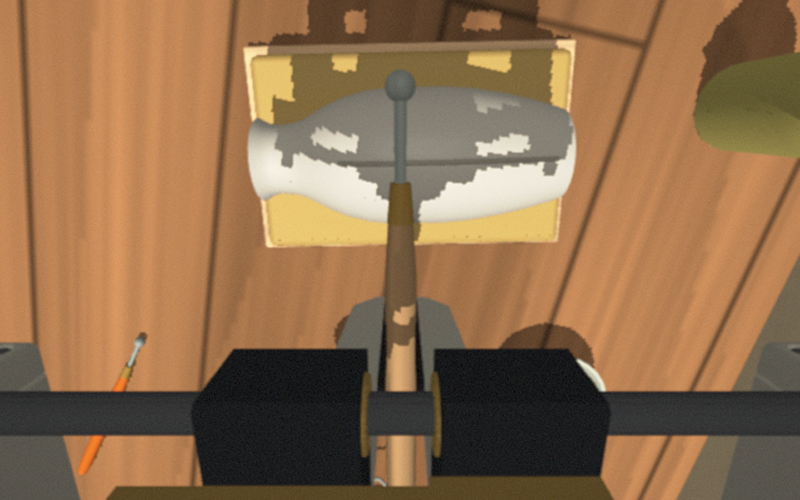

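The seam is clear: a grey line from about native (264,128) at the shoulder (left, neck) to (448,126) at the foot (right). The five points came out in order, and the ball is at 90 mm tool x, 0 in y. Fitting the vase pose.

```bash
python3 - <<'E'
from h import *
np.set_printoptions(precision=4,suppress=True)
p=dict(np.load("w4.npz"))
px=[(277.7,131.9),(320.8,132.1),(358.6,130.7),(397.2,126.5),(435.9,125.5)]
vx=np.array([38,10,-20,-50,-79])/1000; vz=.0885+np.array([41.9,45.5,45.5,42.2,36.3])/1000
W=np.array([atz(p,q,z)[:2] for q,z in zip(px,vz)]);print(W,np.linalg.norm(np.diff(W,axis=0),axis=1))
# seam line pixels: darkest row in each column near 120..138
g=cv2.cvtColor(p["pixels"],cv2.COLOR_RGB2GRAY).astype(float)
pts=[]
f=lambda x:np.interp(x,vx[::-1],vz[::-1])
for c in list(range(270,308,3))+list(range(332,446,3)):
    d=g[112:142,c]; h=cv2.GaussianBlur(d[:,None],(1,9),3)[:,0]-cv2.GaussianBlur(d[:,None],(1,3),.8)[:,0]
    k=h[5:-5].argmax()+5+112; x=np.interp(c,[q[0] for q in px],vx); pts.append((c,k,*atz(p,(c,k),f(x))[:2]))
pts=np.array(pts);print(pts[::3])
from scipy.optimize import least_squares
def res(t): 
    o=t[:2];a=t[2];P=o+np.outer(vx,[np.cos(a),np.sin(a)]);return (P-W).ravel()
r=least_squares(res,[.6,.21,3.3],loss="soft_l1",f_scale=.002);print(r.x[:2],np.degrees(r.x[2]),res(r.x).reshape(-1,2))
n=np.array([-np.sin(r.x[2]),np.cos(r.x[2])]);print("line y off mm",((pts[:,2:]-r.x[:2])@n*1000).round(1))
E
```

```text
[[0.5581 0.2043]
 [0.5893 0.2112]
 [0.616  0.2179]
 [0.6434 0.2266]
 [0.673  0.2332]] [0.0319 0.0276 0.0288 0.0304]
[[270.     130.       0.5523   0.2045]
 [279.     131.       0.559    0.2052]
 [288.     131.       0.5655   0.2066]
 [297.     130.       0.5719   0.2088]
 [306.     130.       0.5784   0.2103]
 [338.     131.       0.6014   0.2146]
 [347.     130.       0.6076   0.2166]
 [356.     129.       0.6138   0.2187]
 [365.     130.       0.6205   0.2193]
 [374.     130.       0.627    0.2206]
 [383.     125.       0.6327   0.2255]
 [392.     123.       0.6389   0.2282]
 [401.     133.       0.6476   0.2226]
 [410.     131.       0.6541   0.2253]
 [419.     129.       0.6606   0.2281]
 [428.     129.       0.6676   0.2295]
 [437.     127.       0.6742   0.2323]]
[0.5963 0.2136] 194.39202427740742 [[ 0.0013 -0.0002]
 [-0.0027 -0.    ]
 [-0.0003  0.0007]
 [ 0.0013 -0.0005]
 [-0.0003  0.0001]]
line y off mm [-2.1 -1.3 -0.5 -1.1 -1.  -0.3 -0.9 -0.8 -0.1 -1.4 -0.6 -0.6 -1.2  0.2
 -0.5  0.3 -0.3 -0.2 -0.1 -0.   0.1 -0.6  0.3  0.4  0.5 -0.1  0.7  0.8
  0.9 -7.5 -2.4  4.9 -0.8 -3.5 -2.7 -2.6  4.1  2.   2.2  3.  -2.7  1.1
  2.   2.1  2.2  2.4  1.   1.2  1.3  1.4  1.5]
```

Emit:
step_arm(
  deltas=[
    {"offset": [-1.2,-1.0,0],"roll": 0},
    {"offset": [-1.0,-1.0,1.0],"roll": 0},
    {"offset": [-1.0,-0.8,2.0],"roll": 0},
    {"offset": [0,0,2.0],"roll": 0},
    {"offset": [0,0,2.0],"roll": 0},
    {"offset": [0,0,1.5],"roll": 0},
    {"offset": [0,0,0.7],"roll": 0},
    {"offset": [0,0,0],"roll": 0},
    {"offset": [0,0,0],"roll": 0},
    {"offset": [0,0,0],"roll": 0},
  ],
)

```text
t: 14.0
tool_pos: [0.5804, 0.1187, 0.1295]
orientation: [1.977, 2.44, 0.002]
force: [0.1, 0.0, -0.5]
opening: 0.0108
```

```bash
cat >> h.py <<'E'
def avg(n=8,cam="wrist"):
    F=[];P=[];T=[]
    for i in range(n):
        p=cams.read_camera(cam);s=robot.read_state();F.append(s["force"]);P.append(s["tool_pos"]);T.append(s["wrist_torque"])
    print("F",np.mean(F,0).round(2),"sd",np.std(F,0).round(2),"P",np.mean(P,0).round(4),np.std(P,0).round(4),"T",np.mean(T,0).round(3),np.std(T,0).round(3),"yaw",np.degrees(yaw_y(s)).round(2),"t",s["t"])
    return p,s
E
python3 - <<'E'
from h import *
p,s=avg()
print([ (np.round(r["xy"],1),r["score"]) for r in cams.pinpoint(p,"seam_0")[:5]])
save(p,"w5.png",(200,40,440,200),3)
E
```

```text
F [-0.28  0.07 -0.47] sd [0.57 0.63 0.42] P [0.58   0.1186 0.129 ] [0.0002 0.     0.0002] T [-0.064  0.068  0.008] [0.023 0.026 0.031] yaw 11.97 t 14.4
[(array([314.5,  78.5]), 0.92), (array([381.3,  79.2]), 0.85), (array([565.8,  78.2]), 0.66), (array([506.7,  76.6]), 0.61), (array([442.5,  80.2]), 0.55)]
```

View pics/w5.png

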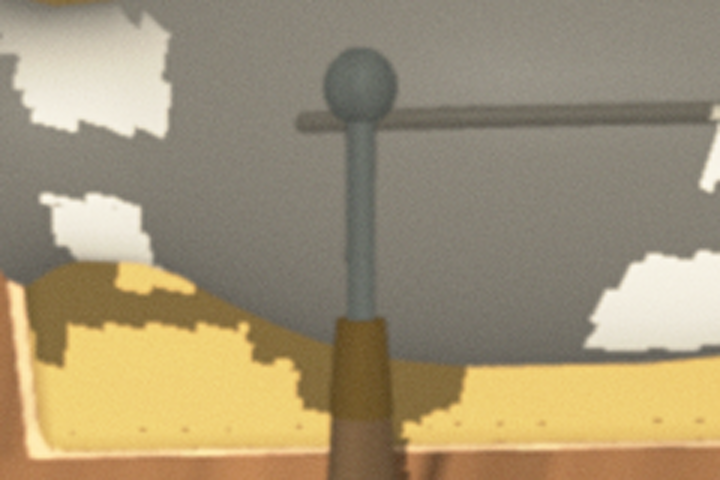

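Close up, the ball (native (320,68)) sits beyond the seam line (native row 80); the seam starts at native (300,81). Working out the lateral correction from this view.

```bash
python3 - <<'E'
from h import *
np.set_printoptions(precision=4,suppress=True)
p,s=avg(4)
M=R.from_rotvec(s["orientation"]).as_matrix(); t=s["tool_pos"]
cam=ray(p,(0,0))[0]; print("cam rel",(cam-t)@M)
for zb in (.147,.1485,.150): print("ball",(atz(p,(320,68.3),zb)-t)@M)
for q,z in (((300,80.7),.0885+.0408),((320,80.3),.0885+.042),((400,78),.0885+.0455),((438,77.3),.0885+.0455),((314.5,78.5),.1304),((381.3,79.2),.134),((442.5,80.2),.134),((506.7,76.6),.1307),((565.8,78.2),.1248)):
    print("seam",q,(atz(p,q,z)-t)@M,atz(p,q,z))
# ball apparent diameter in px ->depth
E
```

```text
F [-0.07  0.22 -0.63] sd [0.42 0.46 0.39] P [0.5798 0.1186 0.1286] [0. 0. 0.] T [-0.07   0.037 -0.012] [0.036 0.014 0.03 ] yaw 11.97 t 14.65
cam rel [ 0.0808  0.0002 -0.1639]
ball [ 0.0926 -0.     -0.0184]
ball [ 0.0925 -0.     -0.0199]
ball [ 0.0924  0.     -0.0214]
seam (300, 80.7) [ 0.0887 -0.0091 -0.0007] [0.5525 0.2035 0.1293]
seam (320, 80.3) [ 0.0889 -0.     -0.0019] [0.5614 0.2055 0.1305]
seam (400, 78) [ 0.0897  0.0354 -0.0054] [0.5958 0.2137 0.134 ]
seam (438, 77.3) [ 0.09    0.0521 -0.0054] [0.6121 0.2175 0.134 ]
seam (314.5, 78.5) [ 0.0896 -0.0025 -0.0018] [0.5588 0.2057 0.1304]
seam (381.3, 79.2) [ 0.0892  0.0271 -0.0054] [0.5879 0.2115 0.134 ]
seam (442.5, 80.2) [ 0.0888  0.0542 -0.0054] [0.6145 0.2168 0.134 ]
seam (506.7, 76.6) [ 0.0906  0.0841 -0.0021] [0.6433 0.2247 0.1307]
seam (565.8, 78.2) [0.0903 0.115  0.0038] [0.6735 0.2308 0.1248]
```

Emit:
step_arm(
  deltas=[
    {"offset": [-0.2,0,0.2],"roll": 0},
    {"offset": [-0.1,0,0.3],"roll": 0},
    {"offset": [0,0,0.3],"roll": 0},
    {"offset": [0,0,0.2],"roll": 0},
    {"offset": [0,0,0.2],"roll": 0},
    {"offset": [0,0,0.1],"roll": 0},
    {"offset": [0,0,0.1],"roll": 0},
    {"offset": [0,0,0.1],"roll": 0},
    {"offset": [0,0,0],"roll": 0},
    {"offset": [0,0,0],"roll": 0},
  ],
)

```text
t: 15.9
tool_pos: [0.5805, 0.1157, 0.1137]
orientation: [1.978, 2.441, 0.0]
force: [-0.4, 0.3, 0.7]
opening: 0.0103
```

```bash
python3 - <<'E'
from h import *
p,s=avg(12)
E
```

```text
F [-0.34 -0.14  0.12] sd [0.43 0.42 0.58] P [0.5805 0.1157 0.1137] [0. 0. 0.] T [-0.054  0.098  0.028] [0.023 0.024 0.022] yaw 11.97 t 16.5
```

Emit:
step_arm(
  deltas=[
    {"offset": [0,0,0.1],"roll": 0},
    {"offset": [0,0,0.1],"roll": 0},
    {"offset": [0,0,0],"roll": 0},
    {"offset": [0,0,0],"roll": 0},
  ],
)

```text
t: 17.0
tool_pos: [0.5805, 0.1157, 0.1117]
orientation: [1.978, 2.441, 0.0]
force: [-0.9, -0.1, 1.9]
opening: 0.0107
```

```bash
python3 - <<'E'
from h import *
p,s=avg(16)
save(p,"w6.png",(240,40,440,200),3)
E
```

```text
F [-0.07 -0.36  0.66] sd [0.38 0.55 0.42] P [0.5805 0.1157 0.1117] [0. 0. 0.] T [-0.022  0.076  0.005] [0.027 0.024 0.034] yaw 11.97 t 17.8
```

View pics/w6.png

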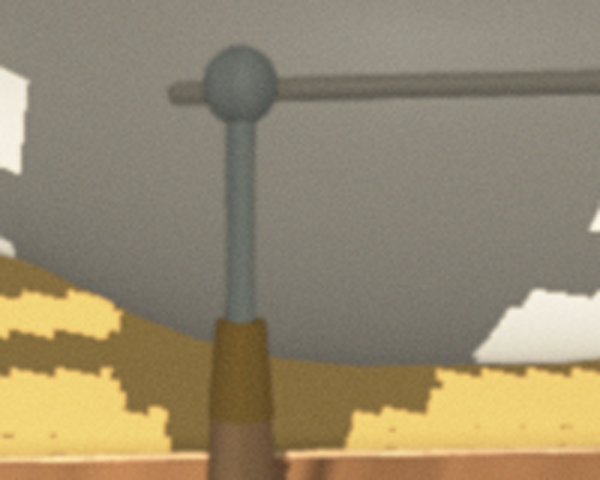

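Contact is made: Fz is up about 1.2 N from baseline, the ball sits on the seam line within about 1 mm, and the seam starts 8 mm to its left as expected. Planning the stroke.

```bash
python3 - <<'E'
from h import *
from scipy.interpolate import PchipInterpolator as I
f=I([-.079,-.05,-.02,.01,.038,.06],[36.3,42.2,45.5,45.5,41.9,37.])
n=38; vx=.0355-np.arange(n+1)*.00297
z=np.array([f(v) for v in vx])/10; z-=z[0]
y=(vx[0]-vx)*100; x=np.linspace(0,.21,n+1)
C=np.round(np.c_[x,y,-z],2); D=np.diff(C,axis=0).round(2)
print(vx[::12].round(4))
for k in (0,12,24,36): print(json.dumps([{"offset":list(map(float,d)),"roll":0} for d in D[k:k+12]]))
E
```

```text
[ 0.0355 -0.0001 -0.0358 -0.0714]
[{"offset": [0.01, 0.3, -0.05], "roll": 0}, {"offset": [0.0, 0.29, -0.05], "roll": 0}, {"offset": [0.01, 0.3, -0.05], "roll": 0}, {"offset": [0.0, 0.3, -0.05], "roll": 0}, {"offset": [0.01, 0.3, -0.04], "roll": 0}, {"offset": [0.0, 0.29, -0.04], "roll": 0}, {"offset": [0.01, 0.3, -0.02], "roll": 0}, {"offset": [0.0, 0.3, -0.02], "roll": 0}, {"offset": [0.01, 0.29, 0.0], "roll": 0}, {"offset": [0.01, 0.3, 0.0], "roll": 0}, {"offset": [0.0, 0.3, 0.0], "roll": 0}, {"offset": [0.01, 0.29, 0.0], "roll": 0}]
[{"offset": [0.0, 0.3, 0.0], "roll": 0}, {"offset": [0.01, 0.3, 0.0], "roll": 0}, {"offset": [0.0, 0.3, 0.0], "roll": 0}, {"offset": [0.01, 0.29, 0.0], "roll": 0}, {"offset": [0.0, 0.3, 0.0], "roll": 0}, {"offset": [0.01, 0.3, 0.0], "roll": 0}, {"offset": [0.0, 0.29, 0.0], "roll": 0}, {"offset": [0.01, 0.3, 0.01], "roll": 0}, {"offset": [0.01, 0.3, 0.02], "roll": 0}, {"offset": [0.0, 0.29, 0.02], "roll": 0}, {"offset": [0.01, 0.3, 0.04], "roll": 0}, {"offset": [0.0, 0.3, 0.03], "roll": 0}]
[{"offset": [0.01, 0.29, 0.04], "roll": 0}, {"offset": [0.0, 0.3, 0.05], "roll": 0}, {"offset": [0.01, 0.3, 0.04], "roll": 0}, {"offset": [0.0, 0.3, 0.05], "roll": 0}, {"offset": [0.01, 0.29, 0.04], "roll": 0}, {"offset": [0.01, 0.3, 0.05], "roll": 0}, {"offset": [0.0, 0.3, 0.05], "roll": 0}, {"offset": [0.01, 0.29, 0.05], "roll": 0}, {"offset": [0.0, 0.3, 0.06], "roll": 0}, {"offset": [0.01, 0.3, 0.06], "roll": 0}, {"offset": [0.0, 0.3, 0.06], "roll": 0}, {"offset": [0.01, 0.29, 0.07], "roll": 0}]
[{"offset": [0.0, 0.3, 0.07], "roll": 0}, {"offset": [0.01, 0.3, 0.07], "roll": 0}]
```

Emit:
step_arm(
  deltas=[
    {"offset": [-0.05,0,0.1],"roll": 0},
    {"offset": [0.01,0.3,-0.05],"roll": 0},
    {"offset": [0.0,0.29,-0.05],"roll": 0},
    {"offset": [0.01,0.3,-0.05],"roll": 0},
    {"offset": [0.0,0.3,-0.05],"roll": 0},
    {"offset": [0.01,0.3,-0.04],"roll": 0},
    {"offset": [0.0,0.29,-0.04],"roll": 0},
    {"offset": [0.01,0.3,-0.02],"roll": 0},
    {"offset": [0.0,0.3,-0.02],"roll": 0},
    {"offset": [0.01,0.29,0.0],"roll": 0},
  ],
)

```text
t: 19.05
tool_pos: [0.6068, 0.1213, 0.1139]
orientation: [1.978, 2.441, 0.0]
force: [-0.8, -0.6, 0.8]
opening: 0.0106
```

```bash
python3 - <<'E'
from h import *
p,s=avg(12)
save(p,"w7.png",(200,40,440,200),3)
E
```

```text
F [0.02 0.19 1.08] sd [0.66 0.42 0.38] P [0.6067 0.1212 0.1139] [0.0002 0.     0.    ] T [ 0.083  0.066 -0.013] [0.032 0.046 0.035] yaw 11.97 t 19.65
```

View pics/w7.png

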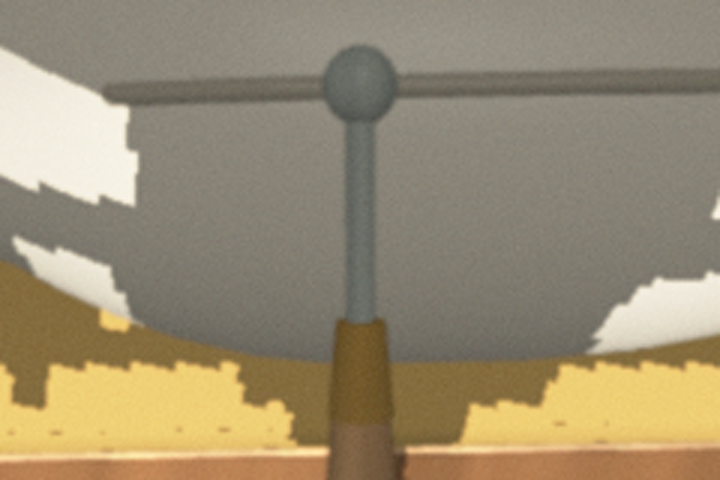

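The ball is centred on the seam line to within about 1 mm, at about vx +9 mm, pressing about 1.6 N (2 mm sink). Carrying on to the foot.

Emit:
step_arm(
  deltas=[
    {"offset": [0.01,0.3,0.0],"roll": 0},
    {"offset": [0.0,0.3,0.0],"roll": 0},
    {"offset": [0.01,0.29,0.0],"roll": 0},
    {"offset": [0.0,0.3,0.0],"roll": 0},
    {"offset": [0.01,0.3,0.0],"roll": 0},
    {"offset": [0.0,0.3,0.0],"roll": 0},
    {"offset": [0.01,0.29,0.0],"roll": 0},
    {"offset": [0.0,0.3,0.0],"roll": 0},
    {"offset": [0.01,0.3,0.0],"roll": 0},
    {"offset": [0.0,0.29,0.0],"roll": 0},
  ],
)

```text
t: 20.9
tool_pos: [0.6357, 0.1279, 0.1139]
orientation: [1.978, 2.441, 0.0]
force: [-0.0, -0.1, 1.9]
opening: 0.0107
```

```bash
python3 - <<'E'
from h import *
p,s=avg(10)
E
```

```text
F [0.4  0.15 0.94] sd [0.46 0.61 0.68] P [0.6357 0.1279 0.1139] [0.0002 0.     0.    ] T [ 0.068  0.042 -0.029] [0.027 0.042 0.039] yaw 11.97 t 21.4
```

Emit:
step_arm(
  deltas=[
    {"offset": [0.01,0.3,0.01],"roll": 0},
    {"offset": [0.01,0.3,0.02],"roll": 0},
    {"offset": [0.0,0.29,0.02],"roll": 0},
    {"offset": [0.01,0.3,0.04],"roll": 0},
    {"offset": [0.0,0.3,0.03],"roll": 0},
    {"offset": [0.01,0.29,0.04],"roll": 0},
    {"offset": [0.0,0.3,0.05],"roll": 0},
    {"offset": [0.01,0.3,0.04],"roll": 0},
    {"offset": [0.0,0.3,0.05],"roll": 0},
    {"offset": [0.01,0.29,0.04],"roll": 0},
  ],
)

```text
t: 22.65
tool_pos: [0.6646, 0.1346, 0.1104]
orientation: [1.978, 2.441, -0.0]
force: [-0.3, -0.2, 0.9]
opening: 0.0105
```

```bash
python3 - <<'E'
from h import *
p,s=avg(10)
save(p,"w8.png",(200,40,440,200),3)
E
```

```text
F [0.37 0.43 0.83] sd [0.59 0.52 0.35] P [0.6646 0.1347 0.1105] [0.0001 0.     0.0001] T [ 0.106  0.001 -0.043] [0.04  0.042 0.036] yaw 11.97 t 23.15
```

View pics/w8.png

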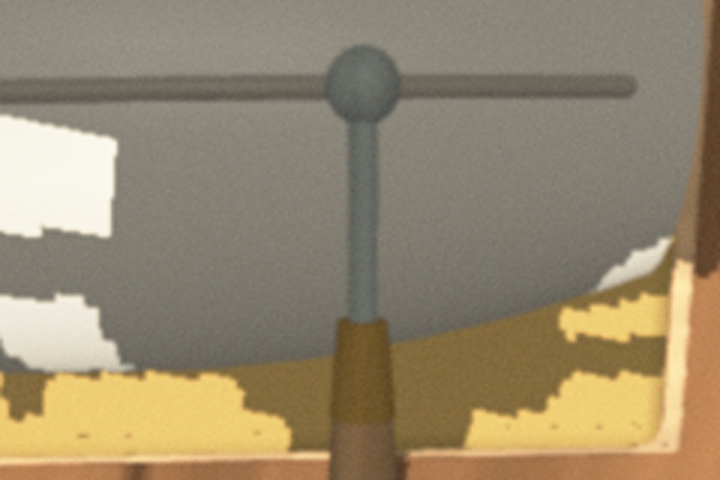

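The ball is centred on the seam with about 40 mm left to its visible end, so vx is about -48 mm. Drawing on to the foot end.

Emit:
step_arm(
  deltas=[
    {"offset": [0.01,0.3,0.05],"roll": 0},
    {"offset": [0.0,0.3,0.05],"roll": 0},
    {"offset": [0.0,0.29,0.05],"roll": 0},
    {"offset": [0.0,0.3,0.06],"roll": 0},
    {"offset": [0.0,0.3,0.06],"roll": 0},
    {"offset": [0.0,0.3,0.06],"roll": 0},
    {"offset": [0.01,0.29,0.07],"roll": 0},
    {"offset": [0.0,0.3,0.07],"roll": 0},
    {"offset": [0.0,0.3,0.07],"roll": 0},
    {"offset": [0.0,0,0],"roll": 0},
  ],
)

```text
t: 24.4
tool_pos: [0.691, 0.1404, 0.105]
orientation: [1.978, 2.441, 0.001]
force: [0.1, 0.4, 1.3]
opening: 0.0108
```

```bash
python3 - <<'E'
from h import *
p,s=avg(12)
save(p,"w9.png",(240,40,440,200),3)
E
```

```text
F [0.97 0.18 0.99] sd [0.58 0.29 0.24] P [0.6907 0.1404 0.1052] [0.0001 0.     0.0001] T [ 0.101 -0.06  -0.081] [0.034 0.031 0.026] yaw 11.97 t 25.0
```

View pics/w9.png

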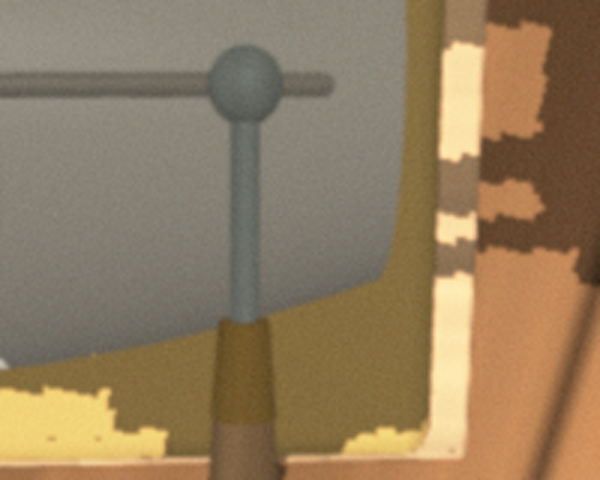

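Ball on the seam with about 13 mm to its visible end, so vx is about -75 mm, already in the window. One more 3 mm for margin, then lift.

Emit:
step_arm(
  deltas=[
    {"offset": [0.0,0.3,0.07],"roll": 0},
    {"offset": [0,0,0],"roll": 0},
    {"offset": [0,0,-0.3],"roll": 0},
    {"offset": [0,0,-0.5],"roll": 0},
    {"offset": [0,0,-1],"roll": 0},
    {"offset": [0,0,-2],"roll": 0},
    {"offset": [0,0,-3],"roll": 0},
    {"offset": [0,0,-3],"roll": 0},
    {"offset": [0,0,0],"roll": 0},
    {"offset": [0,0,0],"roll": 0},
  ],
)

```text
t: 26.25
tool_pos: [0.6934, 0.141, 0.202]
orientation: [-1.978, -2.441, 0.0]
force: [-0.0, 0.6, -1.0]
opening: 0.0108
```

```bash
python3 - <<'E'
from h import *
s=robot.read_state();print(s["tool_pos"],np.degrees(yaw_y(s)))
plan([.5828,-.2733,.2],np.radians(-76.95),22)
E
```

```text
[0.69338091 0.14097476 0.20202621] 11.976473032704012
[{"offset": [-1.74, -0.88, 0.01], "roll": 0.0705}, {"offset": [-1.8, -0.76, 0.01], "roll": 0.0705}, {"offset": [-1.84, -0.63, 0.01], "roll": 0.0705}, {"offset": [-1.88, -0.5, 0.01], "roll": 0.0705}, {"offset": [-1.91, -0.36, 0.01], "roll": 0.0705}, {"offset": [-1.94, -0.23, 0.01], "roll": 0.0705}, {"offset": [-1.95, -0.09, 0.01], "roll": 0.0705}, {"offset": [-1.95, 0.05, 0.01], "roll": 0.0705}, {"offset": [-1.94, 0.18, 0.01], "roll": 0.0705}, {"offset": [-1.92, 0.32, 0.01], "roll": 0.0705}, {"offset": [-1.9, 0.45, 0.01], "roll": 0.0705}, {"offset": [-1.86, 0.59, 0.01], "roll": 0.0705}]
[{"offset": [-1.81, 0.72, 0.01], "roll": 0.0705}, {"offset": [-1.76, 0.84, 0.01], "roll": 0.0705}, {"offset": [-1.69, 0.96, 0.01], "roll": 0.0705}, {"offset": [-1.62, 1.08, 0.01], "roll": 0.0705}, {"offset": [-1.54, 1.19, 0.01], "roll": 0.0705}, {"offset": [-1.45, 1.3, 0.01], "roll": 0.0705}, {"offset": [-1.36, 1.4, 0.01], "roll": 0.0705}, {"offset": [-1.26, 1.49, 0.01], "roll": 0.0705}, {"offset": [-1.15, 1.58, 0.01], "roll": 0.0705}, {"offset": [-1.03, 1.65, 0.01], "roll": 0.0705}]
```

Emit:
step_arm(
  deltas=[
    {"offset": [-1.74,-0.88,0.01],"roll": 0.0705},
    {"offset": [-1.8,-0.76,0.01],"roll": 0.0705},
    {"offset": [-1.84,-0.63,0.01],"roll": 0.0705},
    {"offset": [-1.88,-0.5,0.01],"roll": 0.0705},
    {"offset": [-1.91,-0.36,0.01],"roll": 0.0705},
    {"offset": [-1.94,-0.23,0.01],"roll": 0.0705},
    {"offset": [-1.95,-0.09,0.01],"roll": 0.0705},
    {"offset": [-1.95,0.05,0.01],"roll": 0.0705},
    {"offset": [-1.94,0.18,0.01],"roll": 0.0705},
    {"offset": [-1.92,0.32,0.01],"roll": 0.0705},
    {"offset": [-1.9,0.45,0.01],"roll": 0.0705},
    {"offset": [-1.86,0.59,0.01],"roll": 0.0705},
  ],
)

```text
t: 27.75
tool_pos: [0.6319, -0.0854, 0.1989]
orientation: [-2.805, -1.41, 0.004]
force: [-0.7, -1.5, -0.5]
opening: 0.0108
```

Emit:
step_arm(
  deltas=[
    {"offset": [-1.81,0.72,0.01],"roll": 0.0705},
    {"offset": [-1.76,0.84,0.01],"roll": 0.0705},
    {"offset": [-1.69,0.96,0.01],"roll": 0.0705},
    {"offset": [-1.62,1.08,0.01],"roll": 0.0705},
    {"offset": [-1.54,1.19,0.01],"roll": 0.0705},
    {"offset": [-1.45,1.3,0.01],"roll": 0.0705},
    {"offset": [-1.36,1.4,0.01],"roll": 0.0705},
    {"offset": [-1.26,1.49,0.01],"roll": 0.0705},
    {"offset": [-1.15,1.58,0.01],"roll": 0.0705},
    {"offset": [-1.03,1.65,0.01],"roll": 0.0705},
    {"offset": [0,0,0],"roll": 0},
    {"offset": [0,0,0],"roll": 0},
  ],
)

```text
t: 29.25
tool_pos: [0.5827, -0.2725, 0.199]
orientation: [-3.119, -0.361, 0.002]
force: [0.1, 0.8, -0.7]
opening: 0.0105
```

```bash
python3 - <<'E'
from h import *
p,s=avg(10)
M=R.from_rotvec(s["orientation"]).as_matrix()
d=np.array([.5828,-.2733,.0256])-s["tool_pos"];print((d@M*100).round(2))
save(p,"w10.png",s=1.25)
E
```

```text
F [-0.04 -0.16 -0.2 ] sd [0.46 0.62 0.36] P [ 0.5832 -0.2727  0.2   ] [0.0001 0.0003 0.0003] T [-0.02   0.138 -0.001] [0.03  0.03  0.021] yaw -76.87 t 29.75
[-0.04  0.   17.46]
```

View pics/w10.png

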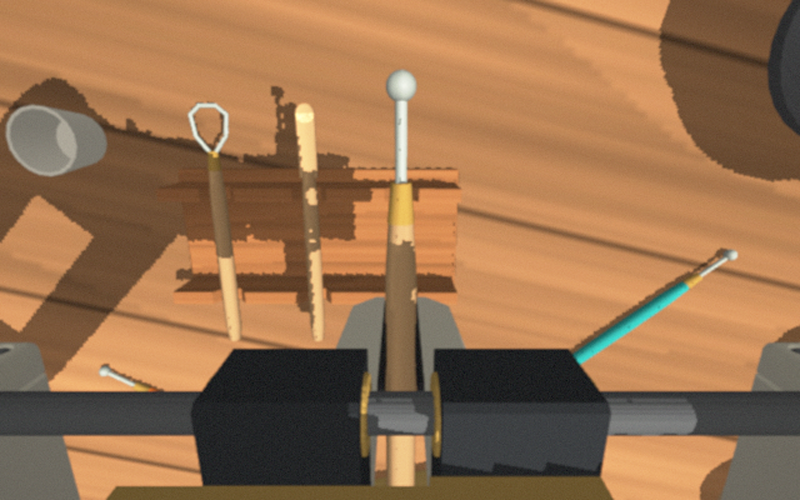

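The tool is back over its empty right-hand notches, ball forward (native (320,68)), with loop tool and knife in place. Lowering to the recorded grasp pose.

Emit:
step_arm(
  deltas=[
    {"offset": [0,0,3],"roll": 0},
    {"offset": [0,0,3],"roll": 0},
    {"offset": [0,0,3],"roll": 0},
    {"offset": [0,0,3],"roll": 0},
    {"offset": [0,0,2],"roll": 0},
    {"offset": [0,0,1],"roll": 0},
    {"offset": [0,0,0.8],"roll": 0},
    {"offset": [0,0,0.8],"roll": 0},
    {"offset": [0,0,0.8],"roll": 0},
    {"offset": [0,0,0],"roll": 0},
    {"offset": [0,0,0],"roll": 0},
    {"offset": [0,0,0],"roll": 0},
  ],
)

```text
t: 31.25
tool_pos: [0.5831, -0.2734, 0.0264]
orientation: [3.121, 0.359, 0.0]
force: [-0.3, -0.3, -0.6]
opening: 0.0108
```

```bash
python3 - <<'E'
from h import *
avg(6)
E
```

```text
F [-0.08 -0.07 -0.22] sd [0.32 0.36 0.3 ] P [ 0.5831 -0.2733  0.0263] [0.     0.     0.0001] T [-0.042  0.147  0.007] [0.025 0.018 0.031] yaw -76.89 t 31.55
```

No load from the rest, and 0.7 mm above the grasp height. Releasing, then raising clear.

Emit:
step_arm(
  deltas=[
    {"offset": [0,0,0.05],"roll": 0},
    {"offset": [0,0,0],"roll": 0},
  ],
)

```text
t: 31.8
tool_pos: [0.5831, -0.2733, 0.0256]
orientation: [3.121, 0.359, 0.0]
force: [-1.0, 1.1, -0.6]
opening: 0.0107
```

Emit:
step_arm(
  deltas=[
    {"offset": [0,0,0],"roll": 0},
    {"offset": [0,0,0],"roll": 0},
    {"offset": [0,0,0],"roll": 0},
    {"offset": [0,0,0],"roll": 0},
    {"offset": [0,0,0],"roll": 0},
    {"offset": [0,0,0],"roll": 0},
    {"offset": [0,0,0],"roll": 0},
    {"offset": [0,0,0],"roll": 0},
  ],
  fingers=5,
)

```text
t: 32.8
tool_pos: [0.5831, -0.2733, 0.0256]
orientation: [3.121, 0.359, 0.0]
force: [-0.4, -0.1, 0.7]
opening: 0.0502
```

Emit:
step_arm(
  deltas=[
    {"offset": [0,0,-1],"roll": 0},
    {"offset": [0,0,-2],"roll": 0},
    {"offset": [0,0,-3],"roll": 0},
    {"offset": [0,0,-3],"roll": 0},
    {"offset": [0,0,-1],"roll": 0},
    {"offset": [0,0,0],"roll": 0},
    {"offset": [0,0,0],"roll": 0},
    {"offset": [0,0,0],"roll": 0},
  ],
)

```text
t: 33.8
tool_pos: [0.5822, -0.2728, 0.1239]
orientation: [-3.12, -0.358, 0.003]
force: [-0.3, -0.7, -0.3]
opening: 0.0499
```

```bash
python3 - <<'E'
from h import *
p,s=avg(3)
M=R.from_rotvec(s["orientation"]).as_matrix()
r=cams.silhouettes(p,"stylus")[0];v,u=np.nonzero(r["mask"]);print(r["score"],r["xy"],s["opening"])
print(atz(p,(u[v<v.min()+6].mean(),v.min()),.046),atz(p,(u[v>v.max()-4].mean(),v.max()),.046))
save(p,"w11.png",s=1.25)
E
```

```text
F [-0.25  0.05 -0.17] sd [0.53 0.3  0.53] P [ 0.5825 -0.273   0.1244] [0.0001 0.0001 0.0002] T [-0.031  0.147 -0.023] [0.051 0.012 0.035] yaw -76.89 t 33.95
0.96 [583.0, 270.3] 0.04975715554535143
[ 0.62032425 -0.51238699  0.046     ] [ 0.55368855 -0.47457     0.046     ]
```

The viewer is used up, and the best silhouette was the turquoise look-alike. I'll check numerically on the detection in the rest.

```bash
python3 - <<'E'
from h import *
np.set_printoptions(precision=4,suppress=True)
p=cams.read_camera("wrist")
for r in cams.silhouettes(p,"stylus")[:4]:
    v,u=np.nonzero(r["mask"]);print(round(r["score"],2),r["xy"],atz(p,(u[v<v.min()+6].mean(),v.min()),.046),atz(p,(u[v>v.max()-4].mean(),v.max()),.046))
for k in("stylus","stylus_ball","loop_tool","wood_knife"):
    print(k,[(round(r["score"],2),atz(p,r["xy"],.046)) for r in cams.pinpoint(p,k)[:3]])
g=p["pixels"].astype(int); 
for row in (83,110,180,210,230): # colours around column 319
    print(row,[tuple(map(int,g[row,c])) for c in (300,309,319,329,338)])
E
```

```text
0.77 [319.6, 208.1] [ 0.6756 -0.2506  0.046 ] [ 0.4942 -0.2932  0.046 ]
0.7 [580.6, 267.5] [ 0.6205 -0.5129  0.046 ] [ 0.5538 -0.4753  0.046 ]
stylus [(0.91, array([ 0.5544, -0.4624,  0.046 ])), (0.77, array([ 0.5697, -0.2752,  0.046 ]))]
stylus_ball [(0.73, array([ 0.6698, -0.2496,  0.046 ])), (0.49, array([ 0.5708, -0.2743,  0.046 ]))]
loop_tool [(0.8, array([ 0.5393, -0.1409,  0.046 ]))]
wood_knife [(0.93, array([ 0.5539, -0.2084,  0.046 ]))]
83 [(143, 102, 64), (186, 131, 84), (212, 217, 203), (189, 135, 89), (188, 133, 86)]
110 [(207, 146, 97), (206, 146, 96), (195, 199, 183), (207, 146, 95), (207, 144, 98)]
180 [(129, 86, 55), (127, 84, 53), (144, 116, 79), (213, 142, 87), (230, 154, 91)]
210 [(124, 83, 52), (126, 85, 56), (146, 118, 84), (205, 134, 81), (228, 151, 90)]
230 [(121, 81, 52), (171, 110, 67), (148, 117, 81), (205, 135, 84), (225, 149, 92)]
```

The tip (.6756, -.2506) and butt (.4942, -.2932) match the same view before the grasp, (.6761, -.2512) and (.4951, -.2934), within about 1 mm. The gripper is clear.

```bash
python3 -c "
from h import *
print(robot.close_job())"
```

```text
the job is handed in; nothing more can be done
None
```

I rubbed the seam from shoulder to foot with the ball-ended tool and laid it back in its own notches, the same way round. The job was handed in at about 34 s of the 64 s allowed; no verdict was reported.

- **Stroke:** I held the tool level across the vase and drew the ball at about 24 mm/s, with four short stops on the seam to check. Force was about 1.2 N at the shoulder and 1.4–1.7 N after that, judged from averaged wrist-force readings with about 0.5 N noise. That is roughly 2 mm of sink. In each close-up the ball was within about 1 mm of the seam line.
- **Range:** it ran from about +36 mm to -78 mm along the vase. The end is a 3 mm move past the last close-up, which put the ball at about -75 mm, and I did not check it afterwards.
- **Return:** the tool's tip and butt, measured before and after in the same wrist view, agree within about 1 mm. The gripper is open about 10 cm above the rest and touches nothing.
- **Disagreements:**
  - The top camera put the stylus about 1 cm off in y from the wrist camera; I followed the wrist camera.
  - The network's ball point was about 6 px off, so I corrected the ball 3 mm sideways from a close-up before it touched.
  - After the return, the best "stylus" detection in the first check was the turquoise look-alike; I used the one in the rest.
- **Not seen:** the twelve-picture limit was used up, so the final placing was checked by numbers only. The loop tool and knife were still in the rest in that check. The cup, sponge, dish and rib were not measured again; the arm did not go near them.

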